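Unlatch and hold open the incubator lid over the sample tubes

TASK

One of the incubator's two bays holds a block full of capped sample tubes, the other an empty block. On the lid over the tubes, pull the orange latch tab sideways against its spring until the ball catch is free, lift that lid off the ball by the tab, and finish while still gripping the tab and holding the lid steadily open by at least 30 degrees so a colleague can reach the tubes (it falls back if let go). Leave the other lid shut and latched, and do not disturb the things standing around.

Things in the scene. Friction and masses are not known exactly. Their poses are not given: they have to be found in the camera images.
- incubator: off-white two-bay dry-bath incubator fixed to the bench, 330 wide (y) x 230 deep (x) x 100 mm high to its deck; sloped console 50 mm further out at the front. Origin: centre of its underside. Own x points to its back, y to its left bay (robot's left). Bay centres at y = +77.5 (left), -77.5 mm (right), each with a clear, blue-framed lid, 130 wide, its top 30 mm above the deck, hinged at the back.
- tab_left: orange latch tab of the left lid, pinched across its ribbed sides: 16 mm wide along y, 24 along x, 28 high, on a thin stem. Origin: its centre, axes as the incubator's (they tilt with the lid). Lid shut: 170 mm in front (-x) of the hinge axis, 38 above it. Rigid with the lid but for the slide. Steel ball top 22 mm below the origin, 26 mm towards -y; lid wall 27 mm behind the origin, 16 mm lower.
- tab_right: the same tab on the right lid; identical, not mirrored
- latch_left (a joint): sideways slide of the left latch and its tab relative to the lid, m: 0 at rest (ball locked, lid cannot be lifted), grows as the tab is pulled towards the incubator's +y (to the robot's left) up to a stop at 0.016; the ball is free from 0.010. The spring resists with 4 N at rest and 9.5 N at the stop, and returns the latch when let go.
- latch_right (a joint): the same for the right latch; also pulled towards the incubator's +y
- lid_left (a joint): opening angle of the left lid, rad: 0 shut, grows as its front edge rises, stop at 1.3. The hinge is loose: the lid (0.3 to 0.6 kg with latch) falls back unless held. Lifting takes under 4 N at the tab.
- lid_right (a joint): the same for the right lid
- hinge_left (a point): middle of the left lid's hinge axis, 108 mm above the bench; the axis runs along the incubator's y
- hinge_right (a point): the same for the right lid
- tube_block: aluminium block, 101 x 99 x 48 mm, in one of the wells under the clear lids, carrying 16 tubes with yellow and magenta caps (caps up to 13 mm above the deck). Origin: centre of its underside, 50 mm above the bench. It is in the left bay if its y in the incubator's frame is positive (about +77 mm), else in the right bay.
- empty_block: the same block with 16 empty dark holes, in the other bay
- tube_rack: loose red tube rack, 90 x 130 x 40 mm (54 with its tubes), a bystander; origin at the centre of its underside
- storage_box: loose blue storage box with a clear cover, 134 x 134 x 54 mm, a bystander; origin at the centre of its underside
- reagent_bottle: loose amber bottle, 56 mm across and about 115 mm tall, a bystander; origin at the centre of its underside

How it is judged:
By the outcome, as a careful person would: the job done as asked, in the order asked, and still so for the second after the job is handed in, while the arm keeps its last pose, push and grip.
It also fails if it takes over 35 s, if anything falls off the work surface, if the arm or the gripper's body presses on something with over 40 N, if the wrist force passes 120 N, or if a joint passes its speed limit or range.

ROBOT

A 6-joint arm with a two-finger parallel gripper is mounted at the origin on the work surface. World frame = base frame: x ahead of the robot, y to its left, z up, the work surface at z = 0. Lengths are in m, angles in rad, forces in N, time in s.
With the tool pointing down it reaches from about 0.425 to 1.125 m from the base axis. Payload 14.9 kg.
Tool frame: the origin (TCP) lies where the fingers leave the gripper's body, on its centre line; the fingertips stand 78 mm ahead of it and the grasp point (between the pads) lies 60 mm ahead of it; z points along the fingers, y is the line along which they close (so a half turn about z gives the same grasp; the last joint's range is limited). The gripper opens to 91 mm and grips with 3 to 60 N. Pads are 32 mm wide; open, the fingers measure 118 mm over their backs; the gripper's body (76 mm by 178 mm) begins 60 mm behind the grasp point.
Start: joints at [-1.305, 0.379, 1.734, -0, 1.028, -0.033], TCP at [0.206, -0.669, 0.292] pointing down, gripper open.
Joint ranges: [-2.77, 2.77], [-0.74, 2.19], [0, 2.66], [-1.06, 4.2], [0.31, 2.87], [-3.08, 3.08]. Speed limits (rad/s): [1.89, 1.89, 2.39, 3.14, 3.14, 3.14].

INTERFACE

Orientations are given as a unit quaternion [w, x, y, z].
In Python, from rig import env gives the robot as it stands.
- The arm moves only by the tool creep_tool, called after "Emit:" as name(argument=value, ...) on one line, values as JSON. Schema: {"type":"object","properties":{"moves":{"type":"string"},"squeeze":{"type":"number"},"only":{"type":"string"},"quiet":{"type":"boolean"},"lines":{"type":"string"}},"required":["moves"],"additionalProperties":false}. moves is a string of 1 to 12 rows, one to a line, with the numbers parted by spaces; each row has 7 numbers: dx, dy, dz in a scale on which 1.0 is 0.5 m, then a rotation vector rx, ry, rz in fractions of the full range, 1 being 2 pi rad, then the opening from 0.0 (shut) to 1.0 (fully open); each row is the pose to reach, as a shift and turn from the pose commanded when the call began, along the tool's axes at that moment; what a row does not reach only later rows make up. A row lasts 1/12 s, in which the tool goes at most 0.0417 m and 0.125 rad, less where a joint would pass 70% of its speed; a pose out of reach is approached as far as the arm can. The fingers move at their own pace and stop on an object; squeeze is the grip in N (left out, the last holds). Time passes only in rows, so rows that do not move let the fingers close. The tool returns the time, the measured TCP pose, the force, the opening and the grip force at its end. only (a regular expression) keeps the lines of the reply that match it, lines (a string "A,B") keeps lines A to B, and quiet returns only ok. No shift or turn number may pass 1 either way. Input that does not fit is refused with a message, and nothing moves.
- env.sense(): the state, without advancing time (a new reading comes with each control period).
- env.get_image(name): name is "scene" or "top" or "wrist"; returns a dict with "color" (400x640x3 uint8, red, green, blue), "mtx" (3x3 intrinsics, pixels), "R" (3x3) and "t" (3): a world point X has camera coordinates R X + t. Camera axes: x right, y down, z forward; pixel columns grow to the right and rows downward; lengths in m; the calibration is good to about 2 mm. A picture is of the moment at which its call begins. There is no depth.
- env.close_job(): hands the job in; it is judged then, once.
The state is a dict: "t": time; "joints": joint angles; "joint_velocities": joint speeds; "effort": joint torques, N m; "ee_pos": TCP position; "tcp_rot": TCP orientation; "wrist_force": force on the tool from outside, world axes, zero at the start; "moment": the same for the moment, N m; "grip_width": opening from 0.0 (shut) to 1.0 (fully open); "finger_force": force on a finger pad.
Only numpy, scipy, OpenCV 4.12 (cv2) and the standard library are available. Lean on these libraries where they do the work, as an engineer would, in place of code of your own. Each camera call takes 0.05 s, during which the arm holds its last target. There are 200 camera calls.

## Working session

There is one attempt and no reset: what is moved stays moved. The work goes in short steps, Python scripts to look and compute and a tool call to move; the robot and the scene stay as the last step left them, time stands still between calls to the robot, and variables do not carry over. Pictures are saved under pics/ and viewed, at most 10 in all, crops included, and the job is handed in when it is done.

```bash
ls; mkdir -p pics
```

Run:
```python
from rig import env
import cv2,pickle
d={n:env.get_image(n) for n in("scene","top","wrist")}
pickle.dump(d,open('im0.pkl','wb'))
for n in("scene","top"): cv2.imwrite(f'pics/{n}0.png',d[n]["color"][:,:,::-1])
for n in d: print(n,d[n]["mtx"].tolist(),d[n]["R"].round(3).tolist(),d[n]["t"])
s=env.sense();print(s)
```

```text
pics
rig.py
scene [[419.74927948780925, 0.0, 318.824311308907], [0.0, 419.74927948780925, 197.9433594564048], [0.0, 0.0, 1.0]] [[0.502, 0.865, -0.013], [0.687, -0.408, -0.601], [-0.525, 0.293, -0.799]] [-0.25557541 -0.27663539  1.8103551 ]
top [[481.4723683381881, 0.0, 319.6861344175644], [0.0, 481.4723683381881, 198.34895469557924], [0.0, 0.0, 1.0]] [[0.018, -1.0, 0.022], [-0.997, -0.02, -0.08], [0.081, -0.021, -0.997]] [-0.03623428  0.54054746  1.59245837]
wrist [[286.791662004542, 0.0, 316.18364869764736], [0.0, 286.791662004542, 202.89506875594014], [0.0, 0.0, 1.0]] [[0.293, -0.956, -0.001], [-0.913, -0.281, 0.297], [-0.284, -0.086, -0.955]] [-0.69906644 -0.0332616   0.39318271]
{'t': 0.15, 'joints': array([-1.30528386e+00,  3.79286206e-01,  1.73464366e+00,  2.03164749e-05,
        1.02850689e+00, -3.33192030e-02]), 'joint_velocities': array([-1.70197924e-03, -1.68340807e-03, -2.03159162e-03, -1.14172867e-03,
       -8.87911681e-05, -2.94515411e-04]), 'effort': array([ 9.41450780e-04, -7.64116931e+01, -4.34655404e+01,  6.51064329e-02,
        4.10027825e-02, -4.57256283e-05]), 'ee_pos': array([ 0.20600551, -0.66875319,  0.2917417 ]), 'tcp_rot': array([-4.20218269e-04,  9.88858899e-01,  1.48855298e-01, -4.02487308e-05]), 'wrist_force': array([0.04306747, 0.05771295, 0.74341789]), 'moment': array([ 0.01474382, -0.0302787 ,  0.00015025]), 'finger_force': 0.0, 'grip_width': 0.9978118194455832}
```

View pics/scene0.png

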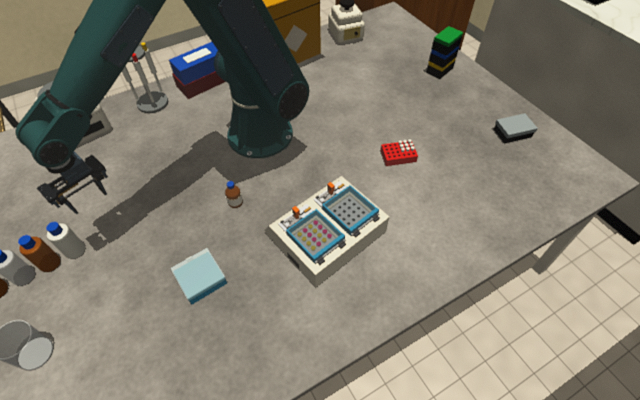

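View pics/top0.png

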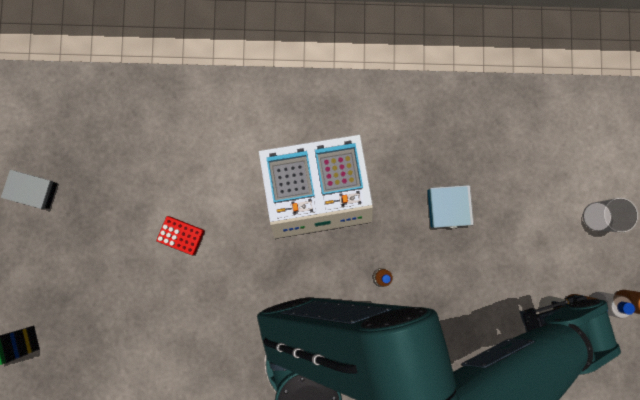

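The top view shows the incubator at about (316,186). The tubes are in its right bay (338,173), which is the robot's right, and the empty block is at (291,178). The bottle stands at (382,278), the box at (450,207) and the rack at (180,235). Next I'll zoom in on the tabs.

Run:
```python
import pickle,cv2,numpy as np
d=pickle.load(open('im0.pkl','rb'))
a=d['top']['color'][130:240,255:380];b=d['scene']['color'][170:285,260:395]
f=lambda i:cv2.resize(i,(395,400),interpolation=cv2.INTER_CUBIC)
cv2.imwrite('pics/crop0.png',np.hstack([f(a),f(b)])[:,:,::-1])
for n in('top','scene'):
    h=cv2.cvtColor(d[n]['color'],cv2.COLOR_RGB2HSV)
    m=cv2.inRange(h,(4,170,120),(16,255,255))
    k,l,s,c=cv2.connectedComponentsWithStats(m)
    for i in range(1,k):
        if s[i,4]>3: print(n,s[i],c[i].round(1))
```

```text
top [342 195   5   8  31] [344.2 198.6]
top [293 203   5   8  31] [294.8 206.5]
top [639 300   1   8   8] [639.  303.5]
scene [328 182   6   6  25] [330.5 184.9]
scene [292 206   7   7  31] [295.3 209.3]
scene [ 20 237  21  17 133] [ 31.3 246.6]
```

View pics/crop0.png

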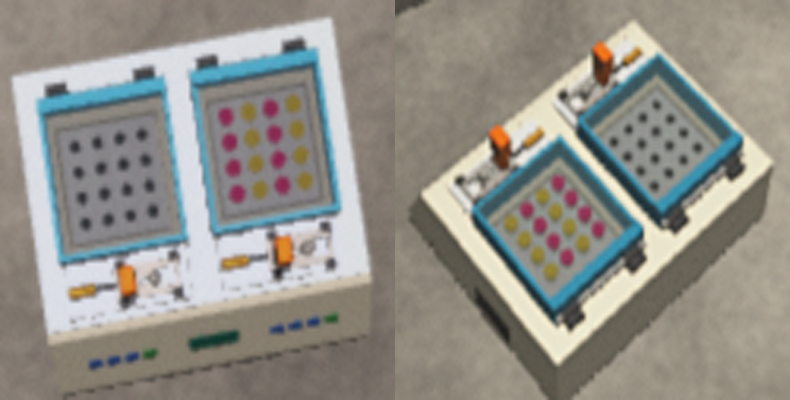

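The crops show the right lid covering the magenta and yellow caps. Its tab is at about (344,199) in the top view and (295,209) in the scene view. The left tab is at (295,206) and (330,185). I'll triangulate both tabs.

Create h.py:
```python
import numpy as np, cv2, pickle
from scipy.spatial.transform import Rotation as Ro
def ray(c,uv):
    d=c['R'].T@np.linalg.solve(c['mtx'],[*uv,1.]);return -c['R'].T@c['t'],d/np.linalg.norm(d)
def tri(obs):
    A=[];b=[]
    for c,uv in obs:
        o,d=ray(c,uv);P=np.eye(3)-np.outer(d,d);A.append(P);b.append(P@o)
    x=np.linalg.solve(sum(A),sum(b))
    return x,[np.linalg.norm(P@x-q)for P,q in zip(A,b)]
def onz(c,uv,z):
    o,d=ray(c,uv);return o+d*(z-o[2])/d[2]
def proj(c,X):
    p=c['mtx']@(c['R']@X+c['t']);return p[:2]/p[2]
def rot(q): return Ro.from_quat(np.r_[q[1:],q[0]])
```

Run:
```python
from h import *
d=pickle.load(open('im0.pkl','rb'));T,S=d['top'],d['scene']
r=tri([(T,(344.2,198.6)),(S,(295.3,209.3))]);l=tri([(T,(294.8,206.5)),(S,(330.5,184.9))])
print(r,l);v=l[0]-r[0];print('sep',np.linalg.norm(v),'yaw',np.degrees(np.arctan2(-v[0],v[1])))
# deck corners in top crop (scaled 395/125, 400/110)
for u,w in((12,75),(330,18),(50,335),(368,278)): print(onz(T,(255+u*125/395,130+w*110/400),.1))
for n,uv,z in(('bottle cap',(385,277),.115),('box',(450,205),.054)):print(n,onz(T,uv,z))
```

```text
(array([ 0.5310984 , -0.0994326 ,  0.15222893]), [np.float64(0.0005172795484895224), np.float64(0.0005172795484894484)]) (array([0.50358116, 0.0522631 , 0.15439122]), [np.float64(0.00048555418356373476), np.float64(0.0004855541835636121)])
sep 0.15418644199580897 yaw 10.281523343913682
[0.68451908 0.17371501 0.1       ]
[ 0.74287625 -0.14911402  0.1       ]
[0.45612156 0.12922435 0.1       ]
[ 0.51215145 -0.19023983  0.1       ]
bottle cap [ 0.29087511 -0.23285229  0.115     ]
box [ 0.52505408 -0.45621373  0.054     ]
```

Add to h.py:
```python
YAW=np.radians(10.2)
def delta(s,p,yaw=YAW):
    "shift/rotvec in tool axes from sensed pose to tool-down pose at p"
    R=rot(s['tcp_rot']);c,q=np.cos(yaw),np.sin(yaw)
    Rt=Ro.from_matrix(np.array([[c,q,0],[q,-c,0],[0,0,-1.]]))
    return R.inv().apply(p-s['ee_pos']).round(4),(R.inv()*Rt).as_rotvec().round(4)
```

Run:
```python
from h import *
from rig import env
s=env.sense();print(delta(s,np.array([.50,-.105,.285])))
```

```text
(array([ 0.4469, -0.4522,  0.0071]), array([-0.0008,  0.    ,  0.1208]))
```

The rows are not in the units I measure in: shifts go in shares of 0.5 m and turns go in shares of 2 pi rad. I convert before sending: -0.452 m / 0.5 = -0.904, 0.447 m / 0.5 = 0.894, 0.12 rad / 6.2832 = 0.0191.

Emit:
creep_tool(moves="0.894 -0.904 0 0 0 0.0191 1\n0.894 -0.904 0 0 0 0.0191 1\n0.894 -0.904 0 0 0 0.0191 1\n0.894 -0.904 0 0 0 0.0191 1\n0.894 -0.904 0 0 0 0.0191 1\n0.894 -0.904 0 0 0 0.0191 1\n0.894 -0.904 0 0 0 0.0191 1\n0.894 -0.904 0 0 0 0.0191 1\n0.894 -0.904 0 0 0 0.0191 1\n0.894 -0.904 0 0 0 0.0191 1\n0.894 -0.904 0 0 0 0.0191 1\n0.894 -0.904 0 0 0 0.0191 1", squeeze=15)

```text
t: 1.15
ee_pos: [0.4378, -0.2238, 0.2924]
tcp_rot: [0.0, 0.996, 0.089, 0.0]
wrist_force: [0.5, -0.8, -0.0]
grip_width: 1.0
finger_force: 0.0
```

Run:
```python
from h import *
from rig import env
s=env.sense();print(s['ee_pos'],s['joints'],delta(s,np.array([.50,-.105,.285])))
```

```text
[ 0.43781112 -0.2237829   0.29235261] [-5.19919154e-01  4.43607435e-02  2.14849497e+00 -2.03660587e-05
  9.48438638e-01  8.72259162e-01] (array([ 0.0823, -0.1058,  0.0073]), array([ 0.0002, -0.0002,  0.0006]))
```

To row units: -0.106 m / 0.5 = -0.212, 0.082 m / 0.5 = 0.164.

```bash
python3 -c "
from rig import env;import pickle;pickle.dump(env.get_image('wrist'),open('w0.pkl','wb'))"
```

Emit:
creep_tool(moves="0.164 -0.212 0 0 0 0 1\n0.164 -0.212 0 0 0 0 1\n0.164 -0.212 0 0 0 0 1\n0.164 -0.212 0 0 0 0 1\n0.164 -0.212 0 0 0 0 1")

```text
t: 1.62
ee_pos: [0.5, -0.1049, 0.2922]
tcp_rot: [-0.0, 0.996, 0.091, -0.0]
wrist_force: [-0.8, -0.7, -0.3]
grip_width: 1.002
finger_force: 0.0
```

Run:
```python
from h import *
from rig import env
w=env.get_image('wrist');pickle.dump(w,open('w1.pkl','wb'));w0=pickle.load(open('w0.pkl','rb'))
cv2.imwrite('pics/w.png',np.vstack([cv2.resize(x['color'],(480,300)) for x in(w0,w)])[:,:,::-1])
for x in(w0,w):
    m=cv2.inRange(cv2.cvtColor(x['color'],cv2.COLOR_RGB2HSV),(4,170,100),(16,255,255))
    k,l,st,c=cv2.connectedComponentsWithStats(m)
    for i in range(1,k):
        if st[i,4]>15: print(st[i],c[i].round(1))
    print([proj(x,np.array(p)).round() for p in([.531,-.099,.15],[.5036,.0523,.15])])
s=env.sense();print(s['ee_pos'])
```

```text
[array([175.,  73.]), array([-29.,  73.])]
[116 168  23  27 458] [127.6 181.1]
[array([316., 180.]), array([132., 179.])]
[ 0.49937259 -0.10617654  0.29204217]
```

View pics/w.png

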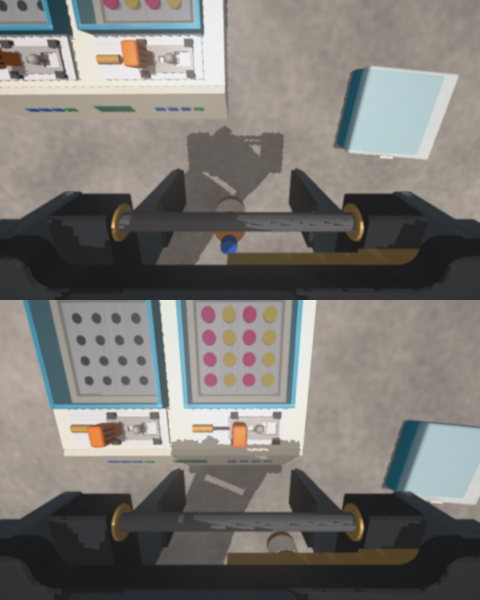

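The wrist views show the right tab clearly, at about (176,71) in the first and (318,177) in the second, where the gripper's shadow darkens it. I'll loosen the mask and use the tab's outline.

Run:
```python
from h import *
d=pickle.load(open('im0.pkl','rb'));o=[]
crops=[]
for n,uv in(('w0.pkl',(175,73)),('w1.pkl',(316,180))):
    x=pickle.load(open(n,'rb'));u,v=uv
    m=cv2.inRange(cv2.cvtColor(x['color'],cv2.COLOR_RGB2HSV),(2,140,60),(15,255,255))
    k,l,st,c=cv2.connectedComponentsWithStats(m)
    for i in range(1,k):
        if st[i,4]>15 and abs(c[i]-uv).max()<60: print(n,st[i],c[i].round(1)); best=c[i]
    o.append((x,best))
    crops.append(cv2.resize(x['color'][max(v-45,0):max(v-45,0)+75,u-50:u+50],(400,300),interpolation=cv2.INTER_CUBIC))
cv2.imwrite('pics/wc.png',np.hstack(crops)[:,:,::-1])
print(tri(o));o+=[(d['top'],(344.2,198.6)),(d['scene'],(295.3,209.3))];print(tri(o))
```

```text
w0.pkl [162  55  23  33 640] [173.3  70.8]
w1.pkl [310 168  18  28 472] [318.9 181.4]
(array([ 0.53159938, -0.10104042,  0.15733937]), [np.float64(1.5201180231845076e-05), np.float64(1.5201180231893228e-05)])
(array([ 0.53138679, -0.09996132,  0.15387357]), [np.float64(0.000629317811729264), np.float64(0.00136248088042366), np.float64(0.0011262855542253703), np.float64(0.0005648048409141957)])
```

View pics/wc.png

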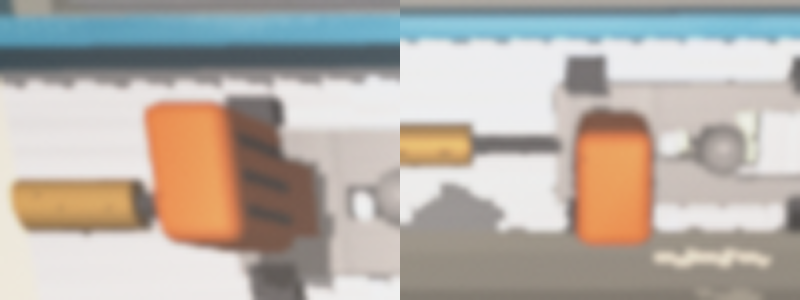

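Top-face triangulation gives (0.531, -0.101, 0.158). The text implies a top at 0.160, so this agrees, and yaw is about 10.2°. Next I'll move over the tab and down.

Run:
```python
from h import *
from rig import env
s=env.sense();print(delta(s,np.array([.531,-.101,.209])))
```

```text
(array([0.0321, 0.0006, 0.083 ]), array([-0.0001,  0.0004,  0.0032]))
```

To row units: 0.083 m / 0.5 = 0.166, 0.06 m / 0.5 = 0.12.

Emit:
creep_tool(moves="0.064 0.0012 0 0 0 0 1\n0.064 0.0012 0.06 0 0 0 0.6\n0.064 0.0012 0.12 0 0 0 0.5\n0.064 0.0012 0.166 0 0 0 0.5\n0.064 0.0012 0.166 0 0 0 0.5", squeeze=12)

```text
t: 2.08
ee_pos: [0.5281, -0.1027, 0.2052]
tcp_rot: [-0.001, 0.996, 0.089, -0.003]
wrist_force: [-1.4, 0.4, -0.8]
grip_width: 0.739
finger_force: 0.0
```

Run:
```python
from h import *
from rig import env
s=env.sense();print(s['wrist_force'],delta(s,np.array([.531,-.101,.209])))
w=env.get_image('wrist');cv2.imwrite('pics/g.png',w['color'][:,:,::-1])
```

```text
[-1.41981428  0.42905414 -0.81444353] (array([ 0.0031, -0.0012, -0.0039]), array([-0.0025,  0.0061, -0.0006]))
```

View pics/g.png

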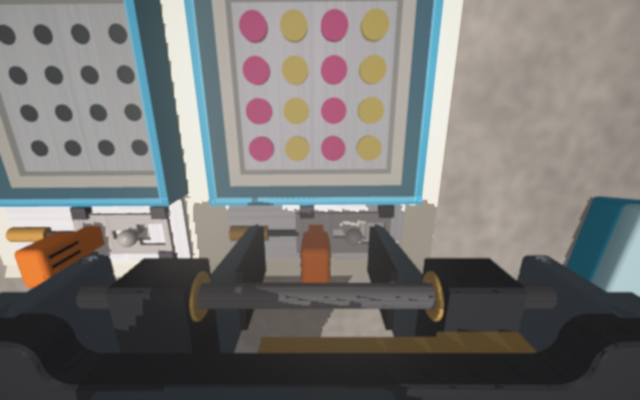

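The tab sits at (315,255), midway between the fingers and clear of the lid wall. Closing now.

Emit:
creep_tool(moves="0 0 0 0 0 0 0\n0 0 0 0 0 0 0\n0 0 0 0 0 0 0\n0 0 0 0 0 0 0\n0 0 0 0 0 0 0\n0 0 0 0 0 0 0", squeeze=30)

```text
t: 2.63
ee_pos: [0.531, -0.1018, 0.2098]
tcp_rot: [0.0, 0.996, 0.089, 0.0]
wrist_force: [0.5, -0.2, -0.1]
grip_width: 0.258
finger_force: 0.0
```

Run:
```python
from h import *
from rig import env
s=env.sense();print(s['wrist_force'],s['joints'],delta(s,np.array([.531,-.101,.209])))
```

```text
[ 0.50962768 -0.24314975 -0.06542843] [-2.32467682e-01  2.50870153e-01  2.09315429e+00 -1.31829783e-05
  7.96741875e-01  1.15945172e+00] (array([ 0.0001, -0.0008,  0.0008]), array([ 0.0003, -0.0008,  0.0009]))
```

Emit:
creep_tool(moves="0 0 0 0 0 0 0\n0 0 0 0 0 0 0\n0 0 0 0 0 0 0\n0 0 0 0 0 0 0", squeeze=30)

```text
t: 2.97
ee_pos: [0.531, -0.1016, 0.2095]
tcp_rot: [-0.0, 0.996, 0.089, 0.0]
wrist_force: [-1.1, 3.0, 5.4]
grip_width: 0.177
finger_force: 30.0
```

The grip is 16.1 mm wide at 30 N, which matches the tab. Next I pull 13.5 mm towards the incubator's +y, which is the tool's -y.

To row units: -0.0135 m / 0.5 = -0.027, -0.012 m / 0.5 = -0.024.

Emit:
creep_tool(moves="0 -0.006 0 0 0 0 0\n0 -0.012 0 0 0 0 0\n0 -0.018 0 0 0 0 0\n0 -0.024 0 0 0 0 0\n0 -0.027 0 0 0 0 0\n0 -0.027 0 0 0 0 0\n0 -0.027 0 0 0 0 0", squeeze=30)

```text
t: 3.55
ee_pos: [0.5286, -0.0889, 0.2095]
tcp_rot: [0.001, 0.996, 0.09, 0.0]
wrist_force: [-0.8, -8.4, 4.3]
grip_width: 0.172
finger_force: 30.0
```

Run:
```python
from h import *
from rig import env
s=env.sense();R=rot(s['tcp_rot']);print(R.inv().apply(s['wrist_force']),R.inv().apply(s['ee_pos']-[.531,-.1016,.2095]))
```

```text
[-2.24723002  8.12913349 -4.25729985] [-1.03440386e-04 -1.28928060e-02  1.35254988e-05]
```

The slide moved 12.9 mm against 8.1 N, as the spring figures predict, so the ball is free. I'll compute the arc for the lift.

Add to h.py:
```python
def arc(th0,th,x=-.170,z=.1015):
    f=lambda t:np.array([x*np.cos(t)+z*np.sin(t),-x*np.sin(t)+z*np.cos(t)])
    dx,dz=f(th)-f(th0);c,q=np.cos(th0),np.sin(th0)
    # tool x axis=(c,-q), tool z=(-q,-c) in inc (x,z)
    return round(c*dx-q*dz,4),round(-q*dx-c*dz,4),round(th0-th,3)
```

```bash
python3 -c "
from h import *
for t in(.03,.07,.12,.17,.22,.27,.32):print(t,arc(0,t))"
```

```text
0.03 (np.float64(0.0031), np.float64(-0.0051), -0.03)
0.07 (np.float64(0.0075), np.float64(-0.0116), -0.07)
0.12 (np.float64(0.0134), np.float64(-0.0196), -0.12)
0.17 (np.float64(0.0196), np.float64(-0.0273), -0.17)
0.22 (np.float64(0.0262), np.float64(-0.0347), -0.22)
0.27 (np.float64(0.0332), np.float64(-0.0417), -0.27)
0.32 (np.float64(0.0406), np.float64(-0.0483), -0.32)
```

To row units: -0.0417 m / 0.5 = -0.0834, -0.0347 m / 0.5 = -0.0694, -0.27 rad / 6.2832 = -0.043.

Emit:
creep_tool(moves="0.0062 0 -0.0102 0 -0.0048 0 0\n0.015 0 -0.0232 0 -0.0111 0 0\n0.0268 0 -0.0392 0 -0.0191 0 0\n0.0392 0 -0.0546 0 -0.0271 0 0\n0.0524 0 -0.0694 0 -0.035 0 0\n0.0664 0 -0.0834 0 -0.043 0 0\n0.0664 0 -0.0834 0 -0.043 0 0\n0.0664 0 -0.0834 0 -0.043 0 0", squeeze=35)

```text
t: 4.22
ee_pos: [0.5613, -0.0831, 0.2507]
tcp_rot: [0.013, 0.987, 0.089, -0.135]
wrist_force: [-1.5, -9.6, -1.0]
grip_width: 0.175
finger_force: 35.0
```

Run:
```python
from h import *
from rig import env
s=env.sense();R=rot(s['tcp_rot']);print(R.inv().apply(s['wrist_force']),R.as_matrix()[:,2],s['joints'])
w=env.get_image('wrist');cv2.imwrite('pics/l1.png',w['color'][:,:,::-1])
for t in(.32,.37,.42,.47,.52,.57,.62,.67,.70):print(t,arc(.27,t))
```

```text
[-2.79567163  9.19839142  1.83108366] [-0.26362383 -0.04964336 -0.9633473 ] [-0.15774557  0.31102424  1.93158535 -0.09893034  1.15718113  1.28479926]
0.32 (np.float64(0.0053), np.float64(-0.0084), -0.05)
0.37 (np.float64(0.011), np.float64(-0.0165), -0.1)
0.42 (np.float64(0.0171), np.float64(-0.0243), -0.15)
0.47 (np.float64(0.0236), np.float64(-0.0318), -0.2)
0.52 (np.float64(0.0304), np.float64(-0.0389), -0.25)
0.57 (np.float64(0.0376), np.float64(-0.0457), -0.3)
0.62 (np.float64(0.0451), np.float64(-0.0521), -0.35)
0.67 (np.float64(0.0529), np.float64(-0.0582), -0.4)
0.7 (np.float64(0.0578), np.float64(-0.0616), -0.43)
```

View pics/l1.png

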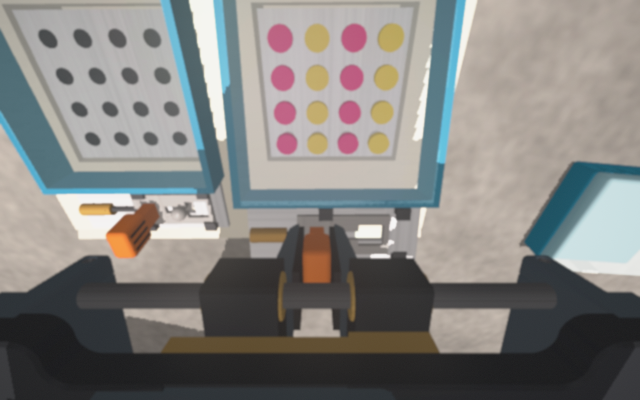

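The wrist view shows the tab at (315,255) still between the pads. The lid has risen with it, and the other lid looks tilted relative to the camera. Side force is a steady 9.2 N. I'll continue to about 40°.

To row units: -0.0616 m / 0.5 = -0.1232, -0.0582 m / 0.5 = -0.1164, -0.43 rad / 6.2832 = -0.0684.

Emit:
creep_tool(moves="0.0106 0 -0.0168 0 -0.008 0 0\n0.022 0 -0.033 0 -0.0159 0 0\n0.0342 0 -0.0486 0 -0.0239 0 0\n0.0472 0 -0.0636 0 -0.0318 0 0\n0.0608 0 -0.0778 0 -0.0398 0 0\n0.0752 0 -0.0914 0 -0.0477 0 0\n0.0902 0 -0.1042 0 -0.0557 0 0\n0.1058 0 -0.1164 0 -0.0637 0 0\n0.1156 0 -0.1232 0 -0.0684 0 0\n0.1156 0 -0.1232 0 -0.0684 0 0\n0.1156 0 -0.1232 0 -0.0684 0 0\n0.1156 0 -0.1232 0 -0.0684 0 0", squeeze=35)

```text
t: 5.27
ee_pos: [0.6317, -0.0706, 0.2948]
tcp_rot: [0.032, 0.935, 0.084, -0.343]
wrist_force: [-3.9, -9.4, 4.8]
grip_width: 0.172
finger_force: 35.0
```

Run:
```python
from h import *
from rig import env
s=env.sense();R=rot(s['tcp_rot']);print(R.inv().apply(s['wrist_force']),np.degrees(np.arccos(-R.as_matrix()[2,2])),abs(s['joint_velocities']).max())
f=[env.get_image(n) for n in('wrist','scene','top')]
T=f[2]['color'][120:250,240:400];S=f[1]['color'][140:290,230:410]
cv2.imwrite('pics/l2.png',np.vstack([cv2.resize(f[0]['color'],(480,300)),np.hstack([cv2.resize(T,(240,200)),cv2.resize(S,(240,200))])])[:,:,::-1])
```

```text
[-7.29555281  8.58335621 -0.05234556] 40.25415927752586 0.0062229640213564506
```

View pics/l2.png

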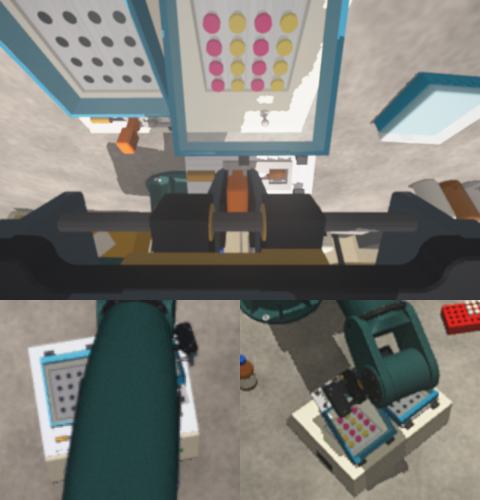

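The right lid is held up at about 40°. The tab is in the pads at (237,190), the freed ball shows through the lid at (264,118), and the left lid is still shut. Forces are small and joint speeds are close to zero, so I'm handing in.

Emit:
creep_tool(moves="0 0 0 0 0 0 0\n0 0 0 0 0 0 0\n0 0 0 0 0 0 0\n0 0 0 0 0 0 0")

```text
t: 5.75
ee_pos: [0.6317, -0.0706, 0.2949]
tcp_rot: [0.032, 0.935, 0.084, -0.342]
wrist_force: [-4.2, -8.9, 2.9]
grip_width: 0.176
finger_force: 35.0
```

```bash
python3 -c "
from rig import env
print(env.close_job())"
```

```text
the job is handed in; nothing more can be done
None
```

I unlatched the right lid, the one over the tubes, and handed the job in with the tab still gripped and the lid held open at about 40°; the left lid was still shut in the last pictures.

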